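Twist the grinder cup onto its safety sensor and hold the run dial on pulse

ROBOT

A 6-joint arm with a two-finger parallel gripper is mounted at the origin on a cart in front of the work surface, level with it; the furniture and walls round the work are solid. World frame = base frame: x ahead of the robot, y to its left, z up, the work surface at z = 0. Lengths are in mm, angles in rad, forces in N, time in s.
With the tool pointing down it reaches from about 200 to 875 mm from the base axis. Payload 3.4 kg.
Tool frame: the origin (TCP) lies between the finger pads; the fingertips stand 11 mm ahead of it and the grasp point (between the pads) lies 8 mm behind it (robot.tcp_to_tips is the distance from the TCP to the fingertips, in mm); z points along the fingers, y is the direction in which the jaws open and shut (so a half turn about z gives the same grasp; the last joint's range is limited). The gripper opens to 94 mm and grips with 3 to 60 N. Pads are 16 mm wide; open, the fingers measure 119 mm over their backs; the gripper's body (75 mm by 177 mm) begins 78 mm behind the grasp point.
Start: joints at [1.157, 0.276, 1.505, -0, 1.361, -0.121], TCP at [165.982, 550.558, 216.493] pointing down, gripper open.
Joint ranges: [-2.89, 2.89], [-0.75, 2.08], [0.22, 2.7], [-1.18, 4.32], [0.11, 2.71], [-2.7, 2.7]. Speed limits (rad/s): [2.57, 2.57, 3.14, 3.14, 3.14, 3.14].

INTERFACE

Orientations are given as a unit quaternion [x, y, z, w].
In Python, from rig import robot gives the robot as it stands. The module is installed in compiled form; this text tells all that it offers.
- The arm moves only by the tool apply_moves, never from a script. Its argument "plan" is one flat list of numbers, 7 for each row, row after row: the turn, a rotation vector about the tool's x, y, z in degrees, then the shift along the tool's x, y, z in cm, then the opening, from 0 (shut) to 1 (fully open). A call has 1 to 20 rows; each row is the pose to reach, as a shift and turn from the pose commanded when the call began, along the tool's axes at that moment; what a row does not reach only later rows make up. A row lasts 1/10 s, in which the tool goes at most 50 mm and 8.59 degrees, less where a joint would pass 70% of its speed; a pose out of reach is approached as far as the arm can. A call with a gripper value outside its range is refused whole. The fingers move at their own pace and stop on an object; the grip force is fixed at half the most. Time passes only in rows, so rows that repeat a pose let the fingers close. It gives the time, the measured TCP pose, the force and the opening at its end, in the units of the state.
- robot.sense(): the state, without advancing time (a new reading comes with each control period).
- robot.get_image(name): name is "side" or "top" or "wrist"; returns the picture (384x512x3 uint8, red, green, blue); there is no depth.
- robot.camera_model(name): a dict with "fx", "fy", "cx", "cy" (pixels), "cam_to_world" (4x4, takes a point from camera to world coordinates); the wrist camera has in their place "hand_eye" (4x4, takes a point from camera to tool coordinates, whose origin is the TCP and whose axes are the flange's). Camera axes: x right, y up, looking along -z (the intrinsics and any distortion apply to the point x, -y, -z); pixel columns grow to the right and rows downward; lengths in mm; the calibration is good to about 2 mm. A picture is of the moment at which its call begins: read the wrist's pose just before it. camera_model takes no time and is no camera call.
- robot.sign_off(): hands the job in, once; it reports no verdict.
The state is a dict: "time": time; "joint_positions": joint angles; "dq": joint speeds; "joint_efforts": joint torques, N m; "tcp_pos": TCP position; "tcp_rot": TCP orientation; "wrist_force": force on the tool from outside, world axes, zero at the start; "ft_torque": the same for the moment, N m; "gripper_width": finger opening in mm.
Only numpy, scipy, OpenCV 4.12 (cv2) and the standard library are available. Lean on these libraries where they do the work, as an engineer would, in place of code of your own. Each camera call takes 0.05 s, during which the arm holds its last target.

TASK

Run the small coffee grinder: twist the steel cup in its seat until the square lug on its side squarely faces the round sensor window on the grinder's rear post, and only then take the dial by its bar and turn it clockwise, past its first two clicks, to the third (three dots). The dial springs back to off when it is let go, so finish while still holding it at the third click, with the cup still seated and its lug facing the window. Do not disturb the coffee mug, the spice jar and the sugar shaker.

Things in the scene. Friction and masses are not known exactly. Their poses are not given: they have to be found in the camera images.
- grinder: Coffee grinder base, fixed on the table: black box 240 x 114 mm with a bare metal deck whose top is 58 mm above the table. Origin: centre of its underside. x points to the rear, y to its left, z up: the dial is at its front end, the cup in the middle, the sensor post at the rear. Its place and yaw (up to 0.4 rad) vary.
- cup_seat (a point): Centre of the seat on the deck (58 mm up), 42 mm from the grinder's origin along its +x. A collar 12 mm high, inner radius about 35 mm, outer radius 41 mm, stands round it; the cup (radius 32 mm) stands loose in it and can be twisted or lifted.
- sensor_window (a point): Centre of the round window in the front face of the rear post, 49 mm from the seat centre along the grinder's +x, 32 mm above the deck. The post is 18 mm deep, 30 mm wide, its top 48 mm above the deck (106 mm above the table), well below the cup's cap.
- cup: Closed cup, 97 mm high, 0.2 to 0.4 kg, loose in the seat. Origin: centre of its underside; its +x points to the lug. Steel body of radius 32 mm up to 63 mm, then a black cap: flange of radius 27 mm to 69 mm, plain grip of radius 25 mm from 70 to 94 mm, to be gripped from above at any yaw, clear of lug and post. The lug starts 0.9 rad to half a turn away from the window, on either side.
- cup_lug (a point): Middle of the outer face of the square lug on the cup's side: 42 mm from the cup's axis, 32 mm above its underside. The lug is 13 mm wide, 22 mm high, 10 mm proud of the steel. It faces the window when it lies on the line from the cup's axis to the window, within about 10 degrees; it then clears the post by about 7 mm.
- cup_cap (a point): Centre of the flat top of the cup's cap, 97 mm above the cup's underside (155 mm above the table when seated).
- dial (a joint): Angle of the run dial, rad, upright axis: 0 = off, growing clockwise seen from above. Clicks at 0.4 (one dot), 0.8 (two dots), 1.2 (three dots); end stop at 1.25. A spring drives it back to 0 from everywhere; with the clicks it takes up to 0.12 N m to turn, about 0.08 N m to hold at the third: grip the bar with 25 N or more. At the third click means above 1.1.
- dial_grip (a point): On the dial's axis, 115 mm in front of the seat centre, 80 mm above the table. It turns with the dial; its x runs along the grip bar to the pointer end (at off 0.6 rad anticlockwise of the grinder's x). Bar 47 mm long, 12 mm thick, top 92 mm above the table, on a round skirt of radius 29 mm whose top is 68 mm above the table. Grip across the 12 mm from above and turn about this axis.
- coffee_mug: White mug, 92 mm wide, 95 mm high, with a handle, standing to the right of the grinder; leave alone. Origin: centre of its underside.
- cinnamon_jar: Spice jar, 42 mm wide, 96 mm high, with a screw cap, standing to the left of the grinder; leave alone. Origin: centre of its underside.
- sugar_shaker: Glass sugar shaker, 44 mm wide, 90 mm high, with a domed top, standing to the right of the grinder's front end; leave alone. Origin: centre of its underside.
Mind the look-alikes: they are no part of the job. What is shaped like the cup but blue or orange is not meant.

How it is judged:
By the outcome, as a careful person would: the job done as asked, in the order asked, and still so for the second after the job is handed in, while the arm keeps its last pose, push and grip.
It also fails if it takes over 61 s, if anything falls off the work surface, if the arm or the gripper's body presses on something with over 40 N, if the wrist force passes 120 N, or if a joint passes its speed limit or range.

## Working session

There is one attempt and no reset: what is moved stays moved. The work goes in short steps, Python scripts to look and compute and a tool call to move; the robot and the scene stay as the last step left them, time stands still between calls to the robot, and variables do not carry over. Pictures are saved under pics/ and viewed, and the job is handed in when it is done.

Besides the shell and the picture viewer there is one more tool, called after ">>>" by a JSON object that holds its "fn" and its "kwargs". apply_moves: Moves the arm, as the interface text tells. Its arguments: {"type":"object","properties":{"plan":{"type":"array","items":{"type":"number"}}},"required":["plan"]}

```bash
mkdir -p pics
cat > h.py <<'E'
import numpy as np,cv2
from rig import robot
from scipy.spatial.transform import Rotation as R
E
python3 - <<'E'
from h import *
s=robot.sense();print({k:np.round(v,3) for k,v in s.items()})
for n in("side","top","wrist"):
    im=robot.get_image(n);cv2.imwrite(f"pics/{n}0.png",im[...,::-1])
    m=robot.camera_model(n);print(n,{k:np.round(v,3).tolist() for k,v in m.items()})
E
```

```text
{'time': np.float64(0.0), 'joint_positions': array([ 1.157,  0.277,  1.506, -0.   ,  1.361, -0.121]), 'dq': array([ 0.   ,  0.001,  0.001,  0.001, -0.   ,  0.001]), 'joint_efforts': array([-0.0000e+00, -4.0460e+01, -2.3723e+01,  7.0000e-02,  3.4000e-02,
       -0.0000e+00]), 'tcp_pos': array([165.752, 550.017, 215.623]), 'tcp_rot': array([ 0.146,  0.989, -0.001, -0.   ]), 'wrist_force': array([-0.412,  0.241, -0.17 ]), 'ft_torque': array([-0.007,  0.01 ,  0.044]), 'gripper_width': np.float64(93.61)}
side {'fx': 495.002, 'fy': 495.002, 'cx': 257.466, 'cy': 191.703, 'cam_to_world': [[-0.974, 0.138, -0.178, 358.336], [-0.224, -0.647, 0.728, 744.789], [-0.015, 0.75, 0.662, 798.335], [0.0, 0.0, 0.0, 1.0]]}
top {'fx': 350.075, 'fy': 350.075, 'cx': 250.876, 'cy': 188.9, 'cam_to_world': [[0.02, 0.967, -0.253, 362.508], [-1.0, 0.02, 0.001, -23.782], [0.006, 0.253, 0.967, 929.914], [0.0, 0.0, 0.0, 1.0]]}
wrist {'fx': 333.52, 'fy': 333.52, 'cx': 249.498, 'cy': 191.058, 'hand_eye': [[0.0, 0.968, 0.252, 73.907], [1.0, -0.0, -0.0, -0.112], [-0.0, 0.252, -0.968, -168.316], [0.0, 0.0, 0.0, 1.0]]}
```

View pics/side0.png

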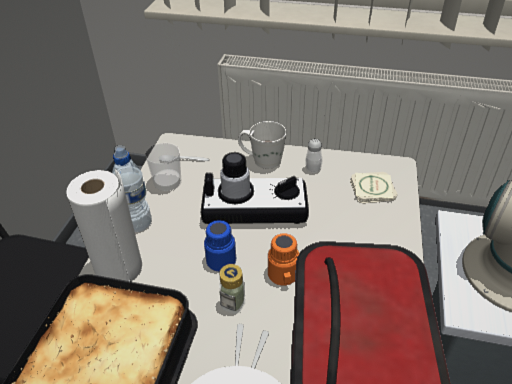

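View pics/top0.png

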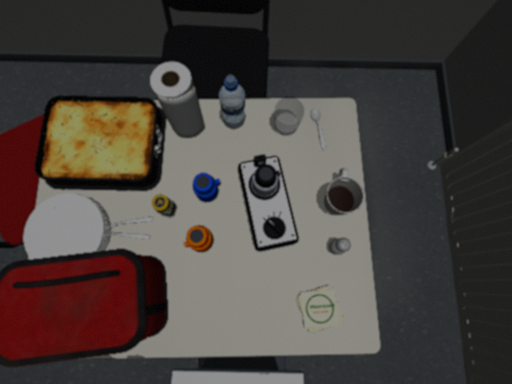

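View pics/wrist0.png

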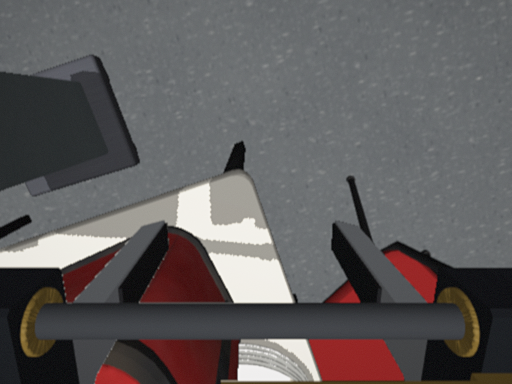

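Run:
```python
import cv2
a=cv2.imread('pics/top0.png')[145:260,225:310];cv2.imwrite('pics/top0c.png',cv2.resize(a*1,None,fx=5,fy=5,interpolation=cv2.INTER_CUBIC))
a=cv2.imread('pics/side0.png')[140:235,190:320];cv2.imwrite('pics/side0c.png',cv2.resize(a,None,fx=6,fy=6,interpolation=cv2.INTER_CUBIC))
```

```text
(no output)
```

View pics/top0c.png

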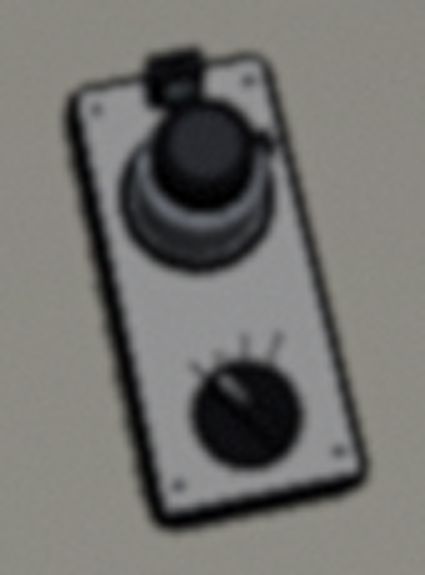

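View pics/side0c.png

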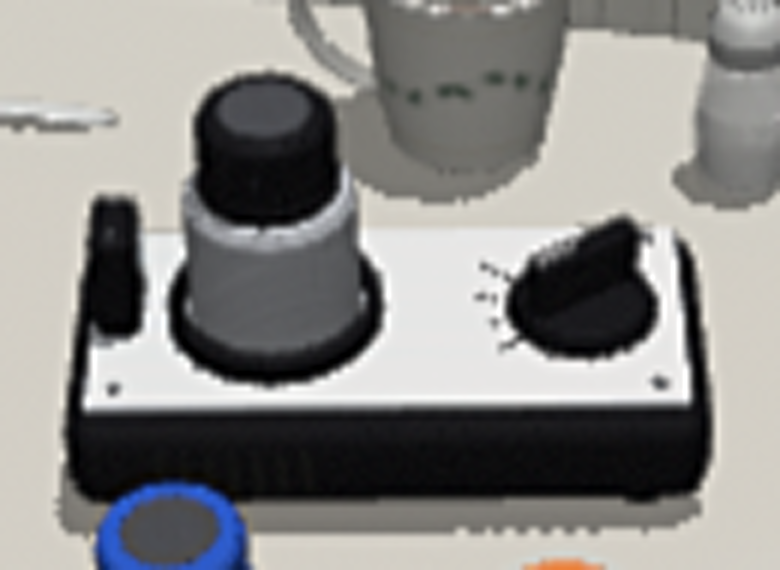

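```bash
cat >> h.py <<'E'
def cam(n,pose=None):
    m=robot.camera_model(n)
    if n=='wrist':
        s=pose or robot.sense();T=np.eye(4);T[:3,:3]=R.from_quat(s['tcp_rot']).as_matrix();T[:3,3]=s['tcp_pos'];T=T@np.array(m['hand_eye'])
    else:T=np.array(m['cam_to_world'])
    return m,T
def back(n,uv,z,pose=None):
    m,T=cam(n,pose);u,v=uv
    d=T[:3,:3]@np.array([(u-m['cx'])/m['fx'],-(v-m['cy'])/m['fy'],-1]);o=T[:3,3]
    return o+d*(z-o[2])/d[2]
def proj(n,P,pose=None):
    m,T=cam(n,pose);p=np.linalg.inv(T)@np.append(P,1)
    return np.array([m['cx']+m['fx']*p[0]/-p[2],m['cy']-m['fy']*p[1]/-p[2]])
E
python3 - <<'E'
from h import *
print({k:v for k,v in robot.camera_model('top').items() if k not in('cam_to_world',)})
t=lambda x,y:(225+x/5,145+y/5)
sd=lambda x,y:(190+x/6,140+y/6)
for nm,p,z in [('tl',(78,95),58),('tr',(262,62),58),('br',(362,480),58),('bl',(165,515),58),('cap',(206,148),155),('lug',(264,142),101),('dial',(247,413),68),('collar',(197,198),70)]:
    print('top',nm,back('top',t(*p),z).round(1))
for nm,p,z in [('cap',(267,107),155),('dialskirt',(582,305),68),('bar',(582,248),92),('fl',(690,402),58),('rl',(82,408),58),('fr',(680,228),58),('seat',(275,315),70)]:
    print('side',nm,back('side',sd(*p),z).round(1))
for nm,uv,z in [('jar',(163,203),96),('blue',(204,183),97),('orange',(198,237),97),('shaker',(341,243),90),('mug',(343,197),95)]: print(nm,back('top',uv,z).round())
E
```

```text
{'fx': 350.0745805321347, 'fy': 350.0745805321347, 'cx': 250.8764863168064, 'cy': 188.89991137621726}
top tl [657.9   4.   58. ]
top tr [678.3 -92.6  58. ]
top br [ 459.8 -142.2   58. ]
top bl [440.7 -44.8  58. ]
top cap [600.5 -59.  155. ]
top lug [620.8 -90.2 101. ]
top dial [490.6 -84.4  68. ]
top collar [599.8 -58.5  70. ]
side cap [603.2 -59.4 155. ]
side dialskirt [490.4 -75.6  68. ]
side bar [491.8 -79.9  92. ]
side fl [444.3 -42.5  58. ]
side rl [659.8   6.8  58. ]
side fr [ 463.2 -139.3   58. ]
side seat [600.1 -44.3  70. ]
jar [541. 189.  96.]
blue [593.  92.  97.]
orange [460.  99.  97.]
shaker [ 454. -242.   90.]
mug [ 565. -251.   95.]
```

```bash
cat >> h.py <<'E'
def delta(p,jaw,pose=None):
    """p target TCP world, jaw = world angle of tool y; tool down. returns row"""
    s=pose or robot.sense();R0=R.from_quat(s['tcp_rot'])
    y=np.array([np.cos(jaw),np.sin(jaw),0]);z=np.array([0,0,-1.]);x=np.cross(y,z)
    Rt=R.from_matrix(np.c_[x,y,z]);rv=(R0.inv()*Rt).as_rotvec(degrees=True)
    return np.r_[rv,R0.inv().apply(np.array(p)-s['tcp_pos'])/10].round(2)
E
python3 - <<'E'
from h import *
s=robot.sense();s['tcp_pos']=np.array([165.982,550.558,216.493])
s['tcp_rot']=R.from_matrix(R.from_quat(s['tcp_rot']).as_matrix()).as_quat()
print(delta((529,-75,260),-1.36,s)); print(R.from_quat(s['tcp_rot']).as_matrix().round(4))
E
```

```text
[-4.0000e-02  1.0000e-01  1.5115e+02 -5.2810e+01 -4.9420e+01 -4.2900e+00]
[[-9.575e-01  2.886e-01 -5.000e-04]
 [ 2.886e-01  9.575e-01 -1.300e-03]
 [ 1.000e-04 -1.400e-03 -1.000e+00]]
```

>>> {"fn": "apply_moves", "kwargs": {"plan": [0,0,8,0,0,-5,1,0,0,16,0,0,-10,1,0,0,24,-4,-3,-10,1,0,0,32,-8,-6,-10,1,0,0,40,-12,-10,-10,1,0,0,48,-16,-14,-10,1,0,0,56,-20,-18,-10,1,0,0,64,-24,-22,-10,1,0,0,72,-28,-25,-10,1,0,0,80,-32,-28,-10,1,0,0,88,-35,-31,-10,1,0,0,96,-38,-34,-10,1,0,0,104,-41,-37,-10,1,0,0,112,-44,-40,-9,1,0,0,120,-47,-43,-8,1,0,0,128,-50,-46,-7,1,0,0,136,-52.8,-49.4,-6,1,0,0,144,-52.8,-49.4,-4.3,1,0,0,151,-52.8,-49.4,-4.3,1,0,0,151,-52.8,-49.4,-4.3,1]}}

```text
time: 2.15
tcp_pos: [528.5, -75.3, 258.4]
tcp_rot: [0.994, 0.106, -0.001, -0.0]
wrist_force: [-0.1, 0.8, -0.7]
gripper_width: 94.3
```

Run:
```python
from h import *
import pickle
s=robot.sense();print(s['time'],s['tcp_pos'],s['joint_positions'].round(2),s['tcp_rot'])
im=robot.get_image('wrist');cv2.imwrite("pics/w1.png",im[...,::-1]);pickle.dump(s,open('w1.pkl','wb'))
cv2.imwrite("pics/w1c.png",cv2.resize(im[20:280,160:400,::-1],None,fx=2.2,fy=2.2,interpolation=cv2.INTER_CUBIC))
```

```text
2.15 [528.51827392 -75.268256   258.3865185 ] [-0.27  0.19  1.51  0.    1.44  1.09] [ 9.94356721e-01  1.06082153e-01 -1.03101235e-03 -4.73856937e-04]
```

View pics/w1c.png

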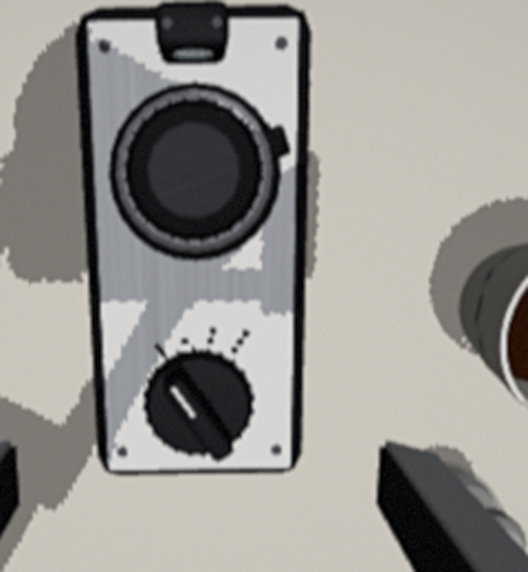

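Run:
```python
from h import *
import pickle
s=pickle.load(open('w1.pkl','rb'))
for nm,p,z in [('cap',(193.5,170),155),('collar',(195,171),70),('lug',(286,140),101),('win',(194,53),90),('posttopfront',(192.5,33),106),('skirt',(199,402),68),('bar',(197,411),92),('tl',(81,20),58),('tr',(308,14),58),('bl',(105,468),58),('br',(297,466),58),('s1',(104,46),58),('s2',(281,43),58),('s3',(122,452),58),('s4',(277,450),58)]:
    print(nm,back('wrist',(160+p[0]/2.2,20+p[1]/2.2),z,s).round(1))
im=cv2.imread('pics/w1.png')
```

```text
cap [603.8 -57.2 155. ]
collar [604.6 -57.2  70. ]
lug [624.7 -92.4 101. ]
win [651.5 -46.7  90. ]
posttopfront [656.2 -45.2 106. ]
skirt [494.1 -83.   68. ]
bar [496.6 -81.5  92. ]
tl [659.2   8.3  58. ]
tr [683.6 -93.2  58. ]
bl [444.2 -42.1  58. ]
br [ 467.2 -142.7   58. ]
s1 [650.5  -4.   58. ]
s2 [669.1 -84.   58. ]
s3 [455.2 -49.4  58. ]
s4 [ 473.8 -130.    58. ]
```

Run:
```python
from h import *
print(delta((603.5,-57.4,141.5),-1.36))
```

```text
[-0.03  0.04  0.26  7.68 -0.11 11.75]
```

>>> {"fn": "apply_moves", "kwargs": {"plan": [0,0,0,4,-0.1,3,1,0,0,0,7.7,-0.1,5,1,0,0,0,7.7,-0.1,8,1,0,0,0,7.7,-0.1,10,1,0,0,0,7.7,-0.1,11.7,1,0,0,0,7.7,-0.1,11.7,1,0,0,0,7.7,-0.1,11.7,1,0,0,0,7.7,-0.1,11.7,0.4,0,0,0,7.7,-0.1,11.7,0.4,0,0,0,7.7,-0.1,11.7,0.4,0,0,0,7.7,-0.1,11.7,0.4,0,0,0,7.7,-0.1,11.7,0.4,0,0,0,7.7,-0.1,11.7,0.4,0,0,0,7.7,-0.1,11.7,0.4]}}

```text
time: 3.6
tcp_pos: [604.0, -57.4, 142.5]
tcp_rot: [0.994, 0.106, 0.0, -0.0]
wrist_force: [-1.6, 0.7, 0.7]
gripper_width: 49.1
```

Run:
```python
from h import *
im=robot.get_image('side');cv2.imwrite("pics/s2.png",cv2.resize(im[80:240,170:350,::-1],None,fx=4,fy=3.7))
s=robot.sense();print(s['tcp_pos'],s['wrist_force'],s['ft_torque'],s['gripper_width'])
```

```text
[603.97347342 -57.43899758 142.55433936] [0.43621754 0.36686945 0.72133382] [ 0.04584388  0.17675409 -0.05971785] 49.23896589110534
```

View pics/s2.png

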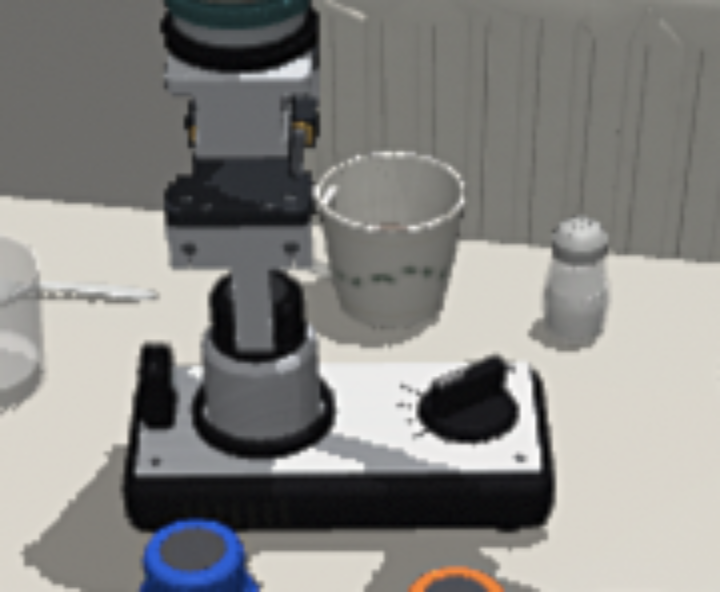

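The gripper straddles the cap, which is held at 49 mm. The lug is on the far side, so I'll twist the cup 72° anticlockwise.

>>> {"fn": "apply_moves", "kwargs": {"plan": [0,0,-4,0,0,0,0.4,0,0,-9,0,0,0,0.4,0,0,-14,0,0,0,0.4,0,0,-19,0,0,0,0.4,0,0,-24,0,0,0,0.4,0,0,-29,0,0,0,0.4,0,0,-34,0,0,0,0.4,0,0,-39,0,0,0,0.4,0,0,-44,0,0,0,0.4,0,0,-49,0,0,0,0.4,0,0,-54,0,0,0,0.4,0,0,-59,0,0,0,0.4,0,0,-64,0,0,0,0.4,0,0,-68,0,0,0,0.4,0,0,-71,0,0,0,0.4,0,0,-72,0,0,0,0.4,0,0,-72,0,0,0,0.4,0,0,-72,0,0,0,0.4]}}

```text
time: 5.45
tcp_pos: [604.4, -57.8, 142.5]
tcp_rot: [0.742, 0.67, 0.0, 0.0]
wrist_force: [0.9, -0.7, -0.5]
gripper_width: 49.3
```

Run:
```python
from h import *
im=robot.get_image('side');cv2.imwrite("pics/s3.png",cv2.resize(im[80:240,170:350,::-1],None,fx=4,fy=3.7))
s=robot.sense();print(s['tcp_pos'],s['wrist_force'],s['ft_torque'],s['gripper_width'],s['joint_positions'])
y=R.from_quat(s['tcp_rot']).as_matrix()[:,1];print(np.arctan2(y[1],y[0]))
```

```text
[604.41574393 -57.7881412  142.52904833] [ 1.93721444 -1.33819143 -0.91382141] [-0.29564584 -0.2429634  -0.01312542] 49.514246518316305 [-2.09767199e-01  3.71019494e-01  1.55153259e+00 -1.75762119e-04
  1.21801984e+00 -1.08278149e-01]
-0.10142827077674384
```

View pics/s3.png

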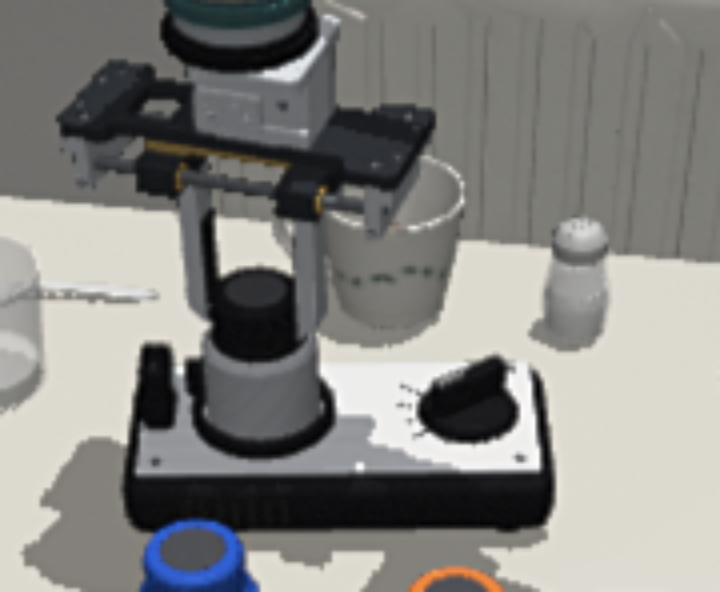

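>>> {"fn": "apply_moves", "kwargs": {"plan": [0,0,0,0,0,0,0.8,0,0,0,0,0,0,0.8,0,0,0,0,0,0,0.8,0,0,0,0,0,0,0.8,0,0,0,0,0,-1,0.8,0,0,0,0,0,-3,0.8,0,0,0,0,0,-7,0.8,0,0,0,0,0,-11.7,0.8,0,0,0,0,0,-11.7,0.8]}}

```text
time: 6.4
tcp_pos: [607.6, -58.2, 267.5]
tcp_rot: [0.742, 0.671, 0.004, 0.006]
wrist_force: [0.6, -0.6, 0.9]
gripper_width: 75.0
```

Run:
```python
from h import *
print(robot.sense()['gripper_width'],delta((529,-75,258.5),-1.36))
```

```text
74.96631591279304 [ 0.75 -0.45 72.15 -2.46 -7.66  0.8 ]
```

>>> {"fn": "apply_moves", "kwargs": {"plan": [0,0,8,0,-2,0,0.8,0,0,16,-1,-4,0,0.8,0,0,24,-2,-6,0,0.8,0,0,32,-2.4,-7.5,0,0.8,0,0,40,-2.4,-7.5,0,0.8,0,0,48,-2.4,-7.5,0,0.8,0,0,56,-2.4,-7.5,0,0.8,0,0,64,-2.4,-7.5,0,0.8,0,0,72,-2.4,-7.5,0,0.8,0,0,72,-2.4,-7.5,0,0.8,0,0,72,-2.4,-7.5,0,0.8]}}

```text
time: 7.5
tcp_pos: [526.8, -73.8, 259.6]
tcp_rot: [0.994, 0.108, 0.0, -0.0]
wrist_force: [-0.2, 0.2, 0.4]
gripper_width: 75.2
```

Run:
```python
from h import *
import pickle
s=robot.sense();print(s['time'],s['tcp_pos'])
im=robot.get_image('wrist');cv2.imwrite("pics/w4.png",im[...,::-1]);pickle.dump(s,open('w4.pkl','wb'))
cv2.imwrite("pics/w4c.png",cv2.resize(im[20:280,160:400,::-1],None,fx=2.2,fy=2.2,interpolation=cv2.INTER_CUBIC))
cv2.imwrite("pics/w4d.png",cv2.resize(im[15:145,190:310,::-1],None,fx=4.5,fy=4.5,interpolation=cv2.INTER_CUBIC))
```

```text
7.5 [526.81333885 -73.79642616 259.55727109]
```

View pics/w4c.png

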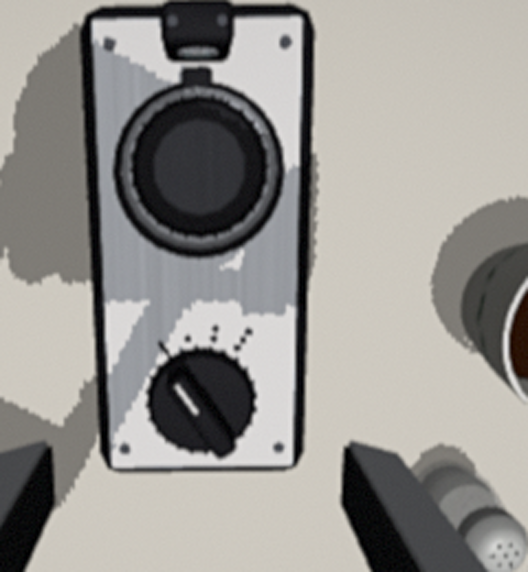

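View pics/w4d.png

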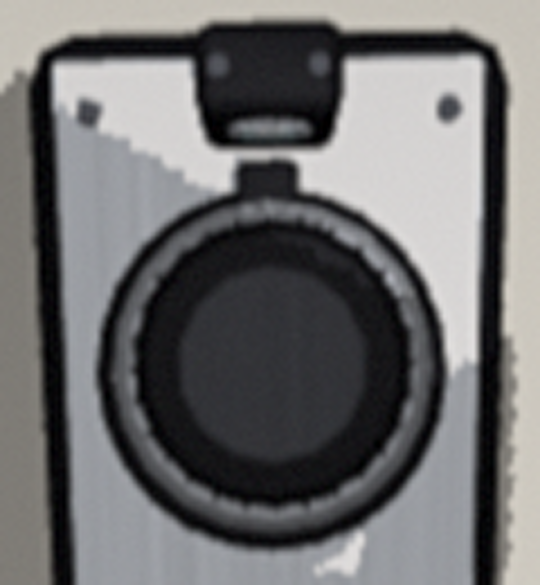

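Run:
```python
from h import *
import pickle
s=pickle.load(open('w4.pkl','rb'))
q={}
for nm,p,z in [('cap',(272,363),155),('lug',(267,163),101),('win',(270,130),90),('s1',(89,111),58),('s2',(448,108),58)]:
    q[nm]=back('wrist',(190+p[0]/4.5,15+p[1]/4.5),z,s);print(nm,q[nm].round(1))
for nm,p,z in [('s3',(125,450),58),('s4',(279,448),58),('skirt',(202,399),68),('e1',(175,362),92),('e2',(225,456),92),('b3',(214,434),92)]:
    q[nm]=back('wrist',(160+p[0]/2.2,20+p[1]/2.2),z,s);print(nm,q[nm].round(1))
for a,b in(('cap','lug'),('cap','win'),('s3','s1'),('s4','s2'),('e2','e1')):
    d=q[b]-q[a];print(a,b,np.arctan2(d[1],d[0]).round(3))
c=(q['s1']+q['s2']+q['s3']+q['s4'])/4;print(c, c+42*np.array([.974,.227,0]),c-73*np.array([.974,.227,0]))
print(delta((491.5,-83.3,150),.826-np.pi/2))
```

```text
cap [603.9 -57.2 155. ]
lug [642.9 -47.6 101. ]
win [650.8 -46.5  90. ]
s1 [650.9  -4.3  58. ]
s2 [669. -84.  58.]
s3 [454.9 -49.6  58. ]
s4 [ 473.7 -129.9   58. ]
skirt [494.4 -83.   68. ]
e1 [516.3 -65.   92. ]
e2 [475.5 -98.6  92. ]
b3 [485.4 -90.8  92. ]
cap lug 0.24
cap win 0.224
s3 s1 0.227
s4 s2 0.231
e2 e1 0.688
[562.12632645 -66.92818985  58.        ] [603.03432645 -57.39418985  58.        ] [491.02432645 -83.49918985  58.        ]
[-1.000e-02 -1.000e-02 -3.496e+01 -3.660e+00  1.700e-01  1.095e+01]
```

>>> {"fn": "apply_moves", "kwargs": {"plan": [0,0,-8,-2,0.1,0,0.5,0,0,-16,-3.6,0.2,3,0.5,0,0,-24,-3.6,0.2,6,0.5,0,0,-32,-3.6,0.2,9,0.5,0,0,-35,-3.6,0.2,11,0.5,0,0,-35,-3.6,0.2,11,0.5,0,0,-35,-3.6,0.2,11,0.5,0,0,-35,-3.6,0.2,11,0.5]}}

```text
time: 8.35
tcp_pos: [493.3, -83.8, 150.8]
tcp_rot: [0.916, 0.4, 0.001, 0.001]
wrist_force: [-0.3, -0.5, 0.9]
gripper_width: 47.3
```

Run:
```python
from h import *
im=robot.get_image('wrist');cv2.imwrite("pics/w5.png",im[...,::-1])
im=robot.get_image('side');cv2.imwrite("pics/s5.png",cv2.resize(im[80:240,170:350,::-1],None,fx=4,fy=3.7))
s=robot.sense();print(s['tcp_pos'],s['gripper_width'],delta((492.5,-83.4,83),.829-np.pi/2))
for p in [(491.5,-83.4,92),(512,-62,92)]: print(proj('wrist',p))
```

```text
[493.18193751 -83.72375817 150.81136628] 47.21601641736518 [ 0.14 -0.07 -0.28 -0.03 -0.09  6.78]
[248.2672974 210.768212 ]
[248.97253153 170.00938115]
```

View pics/w5.png

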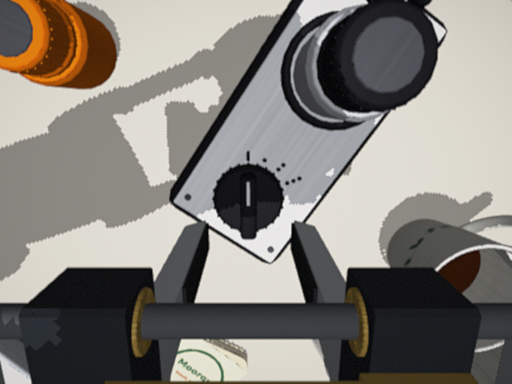

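View pics/s5.png

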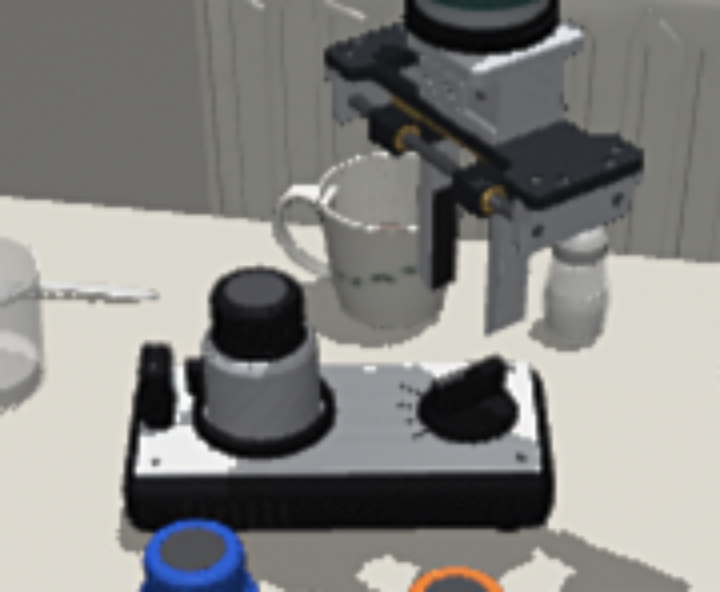

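>>> {"fn": "apply_moves", "kwargs": {"plan": [0,0,0,0,-0.1,3,0.5,0,0,0,0,-0.1,5,0.5,0,0,0,0,-0.1,6,0.5,0,0,0,0,-0.1,6.8,0.5,0,0,0,0,-0.1,6.8,0.5,0,0,0,0,-0.1,6.8,0.5,0,0,0,0,-0.1,6.8,0,0,0,0,0,-0.1,6.8,0,0,0,0,0,-0.1,6.8,0,0,0,0,0,-0.1,6.8,0,0,0,0,0,-0.1,6.8,0,0,0,0,0,-0.1,6.8,0,0,0,0,0,-0.1,6.8,0]}}

```text
time: 9.75
tcp_pos: [492.2, -83.4, 81.7]
tcp_rot: [0.916, 0.401, 0.001, 0.001]
wrist_force: [1.0, -2.1, -0.1]
gripper_width: 11.8
```

Run:
```python
from h import *
im=robot.get_image('side');cv2.imwrite("pics/s6.png",cv2.resize(im[80:240,170:350,::-1],None,fx=4,fy=3.7))
s=robot.sense();print(s['tcp_pos'],s['wrist_force'],s['ft_torque'],s['gripper_width'],s['joint_positions'])
y=R.from_quat(s['tcp_rot']).as_matrix()[:,1];print(np.arctan2(y[1],y[0])+np.pi/2)
```

```text
[492.18686161 -83.3642103   81.67039183] [ 0.63001719 -2.81981228  0.40169946] [-0.49692811 -0.20644307  0.03991305] 11.918969657193704 [-3.06846076e-01  2.80371059e-01  1.86921014e+00 -6.41775228e-04
  9.90280376e-01  4.39876474e-01]
0.8244250722116322
```

View pics/s6.png

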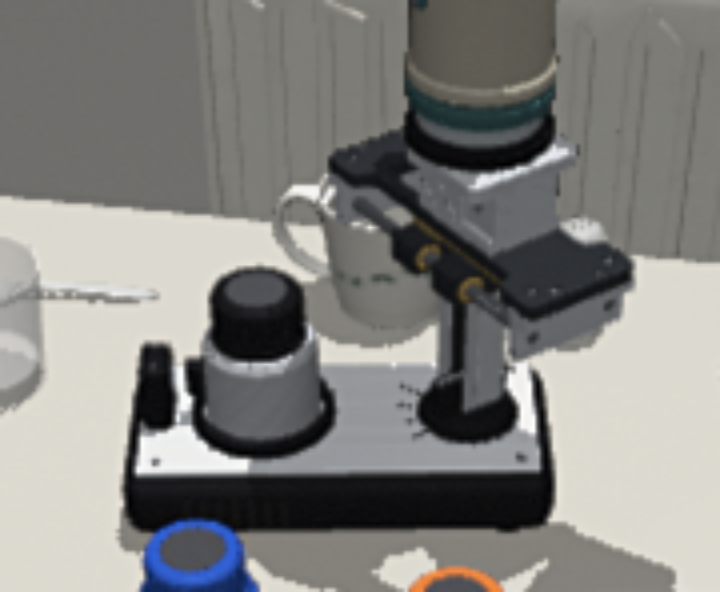

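>>> {"fn": "apply_moves", "kwargs": {"plan": [0,0,4,0,0,0,0,0,0,9,0,0,0,0,0,0,14,0,0,0,0,0,0,19,0,0,0,0,0,0,24,0,0,0,0,0,0,29,0,0,0,0,0,0,34,0,0,0,0,0,0,39,0,0,0,0,0,0,44,0,0,0,0,0,0,49,0,0,0,0,0,0,54,0,0,0,0,0,0,58,0,0,0,0,0,0,62,0,0,0,0,0,0,65,0,0,0,0,0,0,68,0,0,0,0,0,0,69,0,0,0,0,0,0,69,0,0,0,0,0,0,69,0,0,0,0]}}

```text
time: 11.6
tcp_pos: [492.1, -83.0, 81.7]
tcp_rot: [0.982, -0.189, 0.001, 0.0]
wrist_force: [2.4, -1.8, -0.0]
gripper_width: 12.2
```

Run:
```python
from h import *
s=robot.sense();im=robot.get_image('wrist');cv2.imwrite("pics/w7.png",im[...,::-1])
cv2.imwrite("pics/w7c.png",cv2.resize(im[60:310,120:380,::-1],None,fx=2.3,fy=2.3,interpolation=cv2.INTER_CUBIC))
im=robot.get_image('side');cv2.imwrite("pics/s7.png",cv2.resize(im[80:240,170:350,::-1],None,fx=4,fy=3.7,interpolation=cv2.INTER_CUBIC))
print(s['tcp_pos'],s['wrist_force'],s['ft_torque'],s['gripper_width'],s['joint_positions'])
y=R.from_quat(s['tcp_rot']).as_matrix()[:,1];print(np.arctan2(y[1],y[0])+np.pi/2)
im=robot.get_image('top');cv2.imwrite("pics/t7.png",cv2.resize(im[120:270,200:330,::-1],None,fx=4,fy=4,interpolation=cv2.INTER_CUBIC))
```

```text
[492.10784671 -82.9899924   81.69553131] [ 2.41935562 -1.78594352 -0.04796918] [-0.28311691 -0.27521771  0.10109547] 12.171145749484078 [-3.06623881e-01  2.80243817e-01  1.86932741e+00  6.14586738e-05
  9.90550512e-01  1.64349709e+00]
-0.3793581811392124
```

View pics/w7c.png

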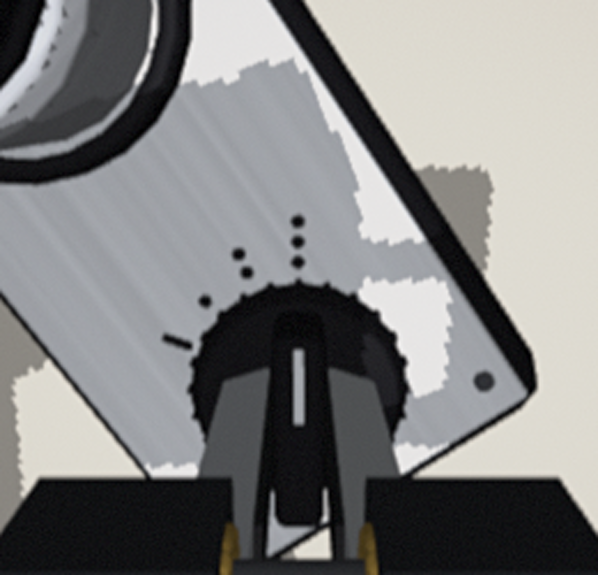

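View pics/s7.png

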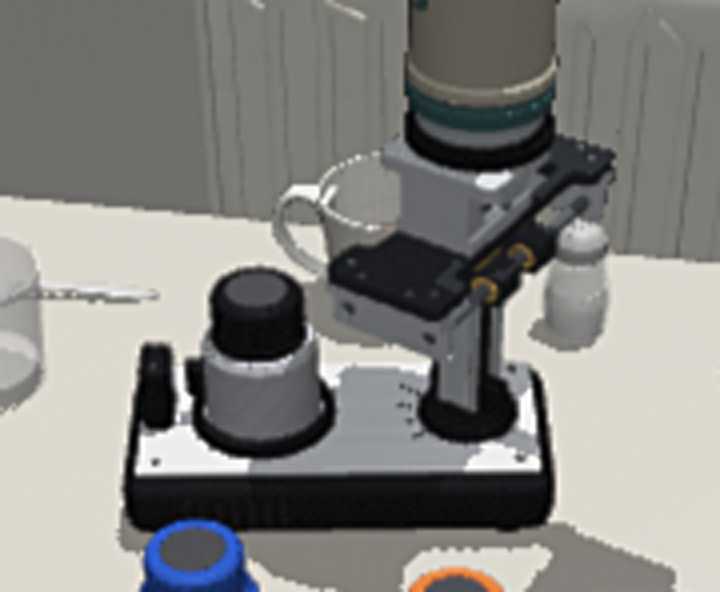

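View pics/t7.png

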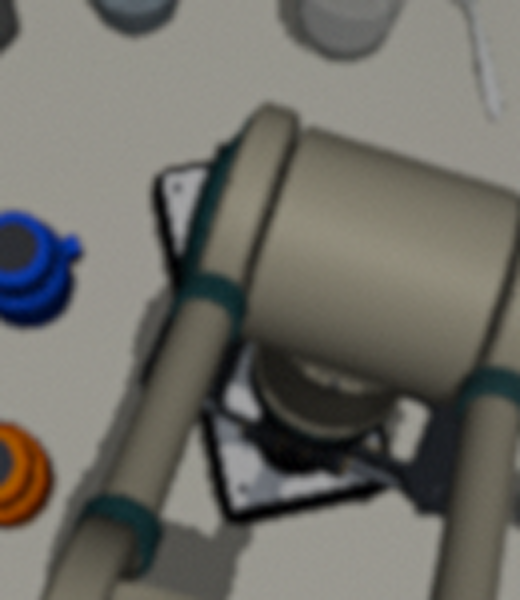

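The wrist crop shows the bar's white mark at column 298, in line with the three dots at column 298. The side crop shows the cup still seated, with its lug towards the post.

Run:
```python
from h import *
print(robot.sense()['gripper_width'],robot.sign_off())
```

```text
the job is handed in; nothing more can be done
11.994643182104634 None
```

I twisted the steel cup 72° anticlockwise so its lug faces the window, then let go and checked it. After that I turned the dial clockwise to the third click and handed the job in at about 12 s, still holding it there.

- **Cup:** after release, the wrist picture put the lug at 0.240 rad, with the window at 0.224 to 0.229 rad, so it is within about 1°. The cup was seated. A last side picture during the dial hold still showed it seated with its lug towards the post.
- **Dial:** the arm turned 1.204 rad and the bar's mark lines up with the three dots. The grip on the 12 mm bar was steady at 12.0 mm.
- **Forces and neighbours:** the wrist force stayed under about 4 N in every reading I took. The mug, spice jar and sugar shaker were not touched, though I only checked this by eye. In the last pictures the mug and shaker stood in place; the jar was out of the crops.
- **Disagreement:** the wrist picture placed the dial skirt's centre about 3 mm from where the deck screws implied. I gripped between the two, and the dial turned without binding. No check failed.

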